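# Preload a test bar in the clamp head and hold it for the clamp screw

### The job

Hold the test bar for me while I do up the clamp screw: first roll it on its mat until the milled flat faces up, then lay it in the two V rests and slide the flat end into the clamp head, under the screw, pushing the sprung thrust pad back about half its travel without ever bottoming it. Finish while still holding the bar there, pressing steadily with about 10 N, flat up; leave the caliper, screwdriver, weight and marker alone.

Things in the scene. Friction and masses are not known exactly. Their poses are not given: they have to be found in the camera images.
- bar_mid (a point): middle of the loose plain aluminium test bar, a round dog-bone 160 mm long, 0.14 to 0.22 kg, with 24 mm thick ends. The waist between them, 16 mm thick, reaches from 32 mm behind to 30 mm ahead of this point and is the place to grip. Axes: z along the bar to the end with the flat, x straight out of the flat.
- bar_tip (a point): centre of the bar's end face at the flat end, 80 mm from its middle, same axes. The milled flat covers the last 28 mm of this end only, 18 mm wide, 8 mm from the axis. At the start the flat is turned towards the robot's side, 35 to 85 degrees from up.
- mat: dark rubber mat fixed on the bench, 150 mm across by 190 mm long, 3 mm thick; origin: centre of its underside; own axes: x up, y away from the robot, z along the bar lying on it. The bar lies on it with its axis 15 mm above the bench, rolls on its 24 mm ends (12 mm of way for each radian) and stays where it is left.
- fixture_home (a point): where the bar's middle lies, 45 mm above the bench, when the thrust pad is pushed back half-way. Axes: y along the fixture axis towards the clamp head (the way to push), z up. The fixed base plate is 70 mm wide, 12 mm high, from 92 mm behind to 122 mm ahead of this point; between the V rests fingers have room down to it.
- fixture_mouth (a point): centre of the clamp head's bore at its front face, 50 mm ahead of fixture_home, same axes. The head is a grey block 50 mm wide, 40 mm long, 72 mm high; bore 29 mm. The knurled clamp screw stands on it 16 mm behind this face, up to 96 mm above the bench; its tip ends 10.5 mm above the axis, so the bar passes under it only with the flat up.
- thrust_pad (a joint): travel (m) of the brass sprung thrust pad in the bore: 0 at rest (face 23 mm behind the head's front face), growing as the bar pushes it back, end stop at 0.014. Spring: 3 N at rest plus 1 N per mm, so 10 N at 7 mm, half-way. It pushes the bar out again if nothing holds it. A brass tail comes out behind the head as the pad goes back.
- fixture: the bench fixture, origin on the bench 45 mm below fixture_home, same axes. Two 90 degree V rests, 44 mm wide and 43 mm high, carry the bar's 24 mm ends with the axis 45 mm above the bench. They stand at y = -85 to -65 mm and 32 to 48 mm, and carry the bar when home and when pulled back up to 40 mm (its tip then 10 mm short of the head).
- caliper: vernier caliper 210 mm long lying behind the fixture; leave alone
- driver: small red-handled screwdriver 150 mm long near the front edge, by the tube rack; leave alone
- brass_weight: brass weight, 32 mm across and 42 mm high, behind the fixture; leave alone
- marker_blue: felt marker 140 mm long lying in front of the fixture, towards the robot; leave alone

How it is judged:
By the outcome, as a careful person would: the job done as asked, in the order asked, and still so for the second after the job is handed in, while the arm keeps its last pose, push and grip.
It also fails if it takes over 59 s, if anything falls off the work surface, if the arm or the gripper's body presses on something with over 40 N, if the wrist force passes 120 N, or if a joint passes its speed limit or range.

### The arm

A 6-joint arm with a two-finger parallel gripper is mounted at the origin on a cart in front of the work surface, level with it; the furniture and walls round the work are solid. World frame = base frame: x ahead of the robot, y to its left, z up, the work surface at z = 0. Lengths are in mm, angles in rad, forces in N, time in s.
With the tool pointing down it reaches from about 400 to 825 mm from the base axis. Payload 7 kg.
Tool frame: the origin (TCP) lies between the finger pads; the fingertips stand 25 mm ahead of it and the grasp point (between the pads) lies 6 mm ahead of it; z points along the fingers, y is the line along which they close (so a half turn about z gives the same grasp; the last joint's range is limited). The gripper opens to 85 mm and grips with 20 to 120 N. Pads are 22 mm wide; open, the fingers measure 114 mm over their backs; the gripper's body (76 mm by 85 mm) begins 54 mm behind the grasp point. The pads swing forward as they close: fully open they stand 13 mm farther back than shut.
Start: joints at [-0.882, 0.359, 0.012, 0, -1.224, -0.288], TCP at [263.327, -621.494, 256.302] pointing down, gripper open.
Joint ranges: [-3.07, 3.07], [-1.43, 2.12], [-1.02, 1.25], [-3.03, 1.67], [-3.05, -0], [-3.03, 3.03]. Speed limits (rad/s): [2.39, 2.39, 3.01, 3.14, 3.14, 3.14].

### API

Orientations are given as [roll, pitch, yaw] about the fixed x, y, z axes, in that order (R = Rz(yaw) Ry(pitch) Rx(roll)).
In Python, from station import ctrl gives the robot as it stands. The module is installed in compiled form; this text tells all that it offers.
- The arm moves only by the tool step_arm, never from a script. Its argument "commands" is a list of rows, each a list of 4 numbers: the shift along the tool's x, y, z scaled (see below), then the turn about the tool's z scaled (see below). A call has 1 to 20 rows; each row shifts and turns the commanded pose from where the row before left it, along the tool's axes as they then stand; what a row does not reach is not made up. The controller multiplies each number of a shift by 30 mm and each number of a turn by 0.12 rad. A row lasts 1/12 s, in which the tool goes at most 41.7 mm and 7.16 degrees, less where a joint would pass 70% of its speed; a pose out of reach is approached as far as the arm can. A call with a number of a shift or a turn outside -1 to 1 is refused whole. A call with a gripper value outside its range is refused whole. "gripper" is the gripper command: -1 is fully open, 1 is shut, values between are in proportion, set as the call begins (left out, the last holds). The fingers move at their own pace and stop on an object; "force" is the grip in N (left out, the last holds). Time passes only in rows, so rows that do not move let the fingers close. It gives the time, the measured TCP pose, the force, the opening and the grip force at its end, in the units of the state.
- ctrl.observe(): the state, without advancing time (a new reading comes with each control period).
- ctrl.capture(name): name is "scene" or "side" or "wrist"; returns the picture (480x640x3 uint8, red, green, blue); there is no depth.
- ctrl.calibration(name): a dict with "vertical_fov" (degrees; the focal length in pixels is half the picture's height over the tangent of half this angle, whatever the lens; pixels are square), "cx", "cy" (the principal point, pixels), "pose" (4x4, takes a point from camera to world coordinates); the wrist camera has in their place "T_tool_cam" (4x4, takes a point from camera to tool coordinates, whose origin is the TCP and whose axes are the flange's). Camera axes: x right, y down, z forward; pixel columns grow to the right and rows downward; lengths in mm; the calibration is good to about 2 mm. The wrist camera is an equidistant fisheye: a pixel r from the principal point sees the ray r / f radians off the axis. A picture is of the moment at which its call begins: read the wrist's pose just before it. calibration takes no time and is no camera call.
- ctrl.finish_job(): hands the job in; it is judged then, once.
The state is a dict: "time": time; "q": joint angles; "qd": joint speeds; "effort": joint torques, N m; "eef_pos": TCP position; "ee_rot": TCP orientation; "contact_force": force on the tool from outside, world axes, zero at the start; "moment": the same for the moment, N m; "grip_width": opening from 0.0 (shut) to 1.0 (fully open); "finger_force": force on a finger pad.
Only numpy, scipy, OpenCV 4.12 (cv2) and the standard library are available. Lean on these libraries where they do the work, as an engineer would, in place of code of your own. Each camera call takes 0.05 s, during which the arm holds its last target. There are 200 camera calls.

## Working session

There is one attempt and no reset: what is moved stays moved. The work goes in short steps, Python scripts to look and compute and a tool call to move; the robot and the scene stay as the last step left them, time stands still between calls to the robot, and variables do not carry over. Pictures are saved under pics/ and viewed, at most 10 in all, crops included, and the job is handed in when it is done.

Besides the shell and the picture viewer there is one more tool, called after "Call:" as name(argument=value, ...) on one line, values as JSON. step_arm: Moves the arm, as the interface text tells. Its arguments: {"type":"object","properties":{"commands":{"type":"array","items":{"type":"array","items":{"type":"number","minimum":-1,"maximum":1}}},"gripper":{"type":"number"},"force":{"type":"number"}},"required":["commands"]}

```bash
mkdir -p pics; cat > h.py <<'E'
import numpy as np, cv2
from scipy.spatial.transform import Rotation as Ro
from station import ctrl
def save(n,im): cv2.imwrite('pics/'+n+'.png',im[:,:,::-1])
def cal(n):
    c=ctrl.calibration(n); f=240/np.tan(np.radians(c['vertical_fov'])/2); return c,f
def ray(n,u,v,o=None):
    c,f=cal(n)
    if n=='wrist':
        o=o or ctrl.observe()
        T=np.eye(4);T[:3,:3]=Ro.from_euler('xyz',o['ee_rot']).as_matrix();T[:3,3]=o['eef_pos']
        T=T@np.array(c['T_tool_cam']); x,y=u-c['cx'],v-c['cy'];r=np.hypot(x,y)+1e-9
        d=np.array([x/r*np.sin(r/f),y/r*np.sin(r/f),np.cos(r/f)])
    else:
        T=np.array(c['pose']); d=np.array([(u-c['cx'])/f,(v-c['cy'])/f,1])
    return T[:3,3],T[:3,:3]@d
def onz(n,u,v,z,o=None):
    p,d=ray(n,u,v,o); return p+d*(z-p[2])/d[2]
E
python3 - <<'E'
from h import *
print(ctrl.observe())
a=ctrl.capture('scene');b=ctrl.capture('side');w=ctrl.capture('wrist')
for n,i in zip(['scene','side','wrist'],[a,b,w]): save(n+'0',i); print(n,ctrl.calibration(n))
E
```

```text
{'time': 0.0, 'q': array([-8.81892291e-01,  3.59364652e-01,  1.10484039e-02, -3.16283796e-04,
       -1.22412197e+00, -2.88065667e-01]), 'qd': array([-2.00009294e-04, -1.01285120e-04,  7.65156681e-04,  9.84535794e-04,
        9.61634181e-05, -2.46179303e-03]), 'effort': array([-8.72572218e-04, -5.83322740e+01,  2.93427908e+01,  6.93681389e+00,
       -5.95261547e-03, -2.66021112e-05]), 'eef_pos': array([ 263.14721011, -621.10481084,  255.37959187]), 'ee_rot': array([ 3.13993394e+00, -1.81423243e-04, -2.74086184e+00]), 'contact_force': array([ 1.104172  , -0.6384907 ,  0.68450885]), 'moment': array([-0.06360618,  0.04761401, -0.01332188]), 'finger_force': 0.0, 'grip_width': 1.0001275357835022}
scene {'vertical_fov': 46.711149736169006, 'cx': 321.21043286683215, 'cy': 236.67706521670235, 'pose': array([[-7.57984637e-01, -4.24439166e-01,  4.95288486e-01,
         1.08088620e+01],
       [-6.51972004e-01,  4.69957331e-01, -5.95040009e-01,
         5.57576059e+02],
       [ 1.97938302e-02, -7.73945413e-01, -6.32942891e-01,
         7.92300472e+02],
       [ 0.00000000e+00,  0.00000000e+00
[... 237 characters left out ...]
  [-2.55744589e-01,  3.78962271e-01, -8.89371858e-01,
         7.80805263e+02],
       [ 2.76257373e-02, -9.16725404e-01, -3.98561603e-01,
         4.61890807e+02],
       [ 0.00000000e+00,  0.00000000e+00,  0.00000000e+00,
         1.00000000e+00]])}
wrist {'vertical_fov': 65.70646984690485, 'cx': 309.1975711690737, 'cy': 236.75076453611976, 'T_tool_cam': array([[-1.42746512e-04, -9.46752722e-01, -3.21961585e-01,
         8.28270842e+01],
       [ 9.99999990e-01, -1.34806506e-04, -4.69561743e-05,
        -2.94500702e-01],
       [ 1.05336946e-06, -3.21961588e-01,  9.46752732e-01,
        -1.19298353e+02],
       [ 0.00000000e+00,  0.00000000e+00,  0.00000000e+00,
         1.00000000e+00]])}
```

View pics/scene0.png

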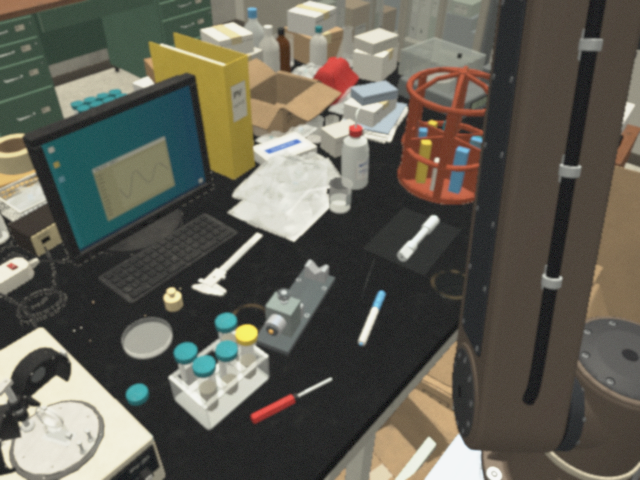

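View pics/side0.png

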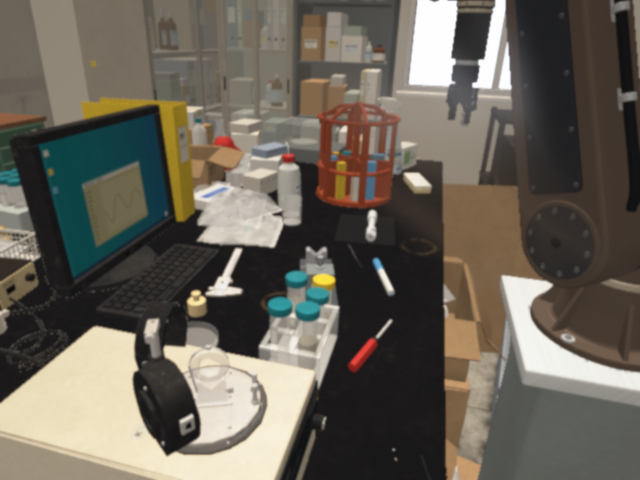

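The scene camera shows the bar on its mat from about (435,220) to (403,254). The fixture runs from the far V rest at (317,268) to the clamp head at (285,305). The marker is at (372,318), and the side view agrees. Next I work out rough positions.

```bash
python3 - <<'E'
from h import *
for t,u,v,z in [('bar a',435,220,15),('bar b',403,254,15),('mat',365,247,3),('mat',402,210,3),('mat',460,235,3),('mat',428,270,3),('V far',317,268,40),('screw top',283,293,94),('head',285,305,72),('base near L',262,345,12),('base far R',334,265,12),('base near R',292,348,12),('marker',382,293,8),('marker',362,342,8)]:
  print(t,onz('scene',u,v,z).round())
for t,u,v,z in [('bar a',373,212,15),('bar b',371,238,15),('V far',316,250,40)]: print('side',t,onz('side',u,v,z).round())
E
python3 - <<'E'
import cv2
a=cv2.imread('pics/scene0.png');
c1=cv2.resize(a[200:280,355:475],None,fx=5,fy=5,interpolation=2);c2=cv2.resize(a[250:360,240:380],None,fx=4.2,fy=4.2,interpolation=2)
cv2.imwrite('pics/c2.png',c2)
E
```

```text
bar a [ 464. -395.   15.]
bar b [ 451. -246.   15.]
mat [ 534. -222.    3.]
mat [ 551. -391.    3.]
mat [ 398. -400.    3.]
mat [ 390. -251.    3.]
V far [541. -69.  40.]
screw top [505.  65.  94.]
head [497.  69.  72.]
base near L [501. 127.  12.]
base far R [ 541. -123.   12.]
base near R [456.  96.  12.]
marker [ 419. -127.    8.]
marker [373.  -1.   8.]
side bar a [ 462. -405.   15.]
side bar b [ 443. -225.   15.]
side V far [542. -68.  40.]
```

View pics/c2.png

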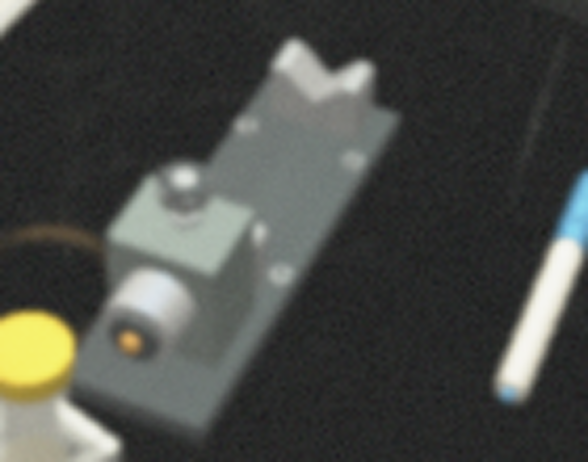

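The crop shows the clamp head at the near (+y) end, with its tail towards the camera, so the push goes roughly along +y. I'll turn the tool and move above the bar for a wrist look.

Call:
step_arm(commands=[[0,0,0,-1],[0,0,0,-1],[0,0,0,-1],[0,0,0,-1],[0,0,0,-1],[0,0,0,-1],[0,0,0,-1],[0,0,0,-1],[0,0,0,-1],[0,0,0,-1],[0,0,0,-0.5]], gripper=-1)

```text
time: 1.07
eef_pos: [263.3, -621.3, 255.9]
ee_rot: [3.141, 0.001, -1.474]
contact_force: [-0.5, 0.3, 0.6]
grip_width: 1.0
finger_force: 0.0
```

Call:
step_arm(commands=[[-0.79,-0.6,0.13,0],[-0.79,-0.6,0.13,0],[-0.79,-0.6,0.13,0],[-0.79,-0.6,0.13,0],[-0.79,-0.6,0.13,0],[-0.79,-0.6,0.13,0],[-0.79,-0.6,0.13,0],[-0.79,-0.6,0.13,0],[-0.79,-0.6,0.13,0],[-0.79,-0.6,0.13,0],[-0.79,-0.6,0.13,0],[-0.79,-0.6,0.13,0],[0,0,0,0],[0,0,0,0]])

```text
time: 2.23
eef_pos: [453.5, -317.5, 209.2]
ee_rot: [3.141, 0.0, -1.478]
contact_force: [-1.7, -0.5, 0.0]
grip_width: 0.998
finger_force: 0.0
```

```bash
python3 - <<'E'
from h import *
o=ctrl.observe(); w=ctrl.capture('wrist'); save('w1',w); import pickle; pickle.dump(o,open('o1.pkl','wb'))
print(o['eef_pos'],o['ee_rot'],o['q'])
E
```

```text
[ 453.46332278 -317.50563606  209.19922231] [ 3.14099429e+00  3.37024097e-04 -1.47806936e+00] [-2.57106285e-01  1.96972978e-01 -3.25248019e-01 -1.28627015e-04
 -1.04925297e+00  3.49897475e-01]
```

View pics/w1.png

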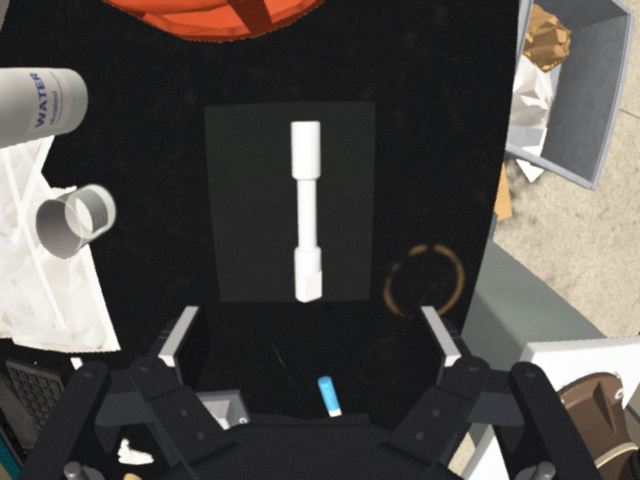

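The wrist view shows the bar from (306,122) to (308,300), with the flat at the lower (+y) end facing right, towards the robot. Now I measure the bar.

```bash
python3 - <<'E'
from h import *
import pickle
o=pickle.load(open('o1.pkl','rb')); w=cv2.imread('pics/w1.png'); g=cv2.cvtColor(w,6)
m=(g[100:310,270:345]>95).astype(np.uint8)
ok=[]
for r in range(m.shape[0]):
    c=np.where(m[r])[0]
    if len(c)>8 : ok.append((r+100,c.min()+270,c.max()+271))
print(ok[0],ok[-1])
for r,a,b in ok[::6]:
    p=onz('wrist',a,r,15,o);q=onz('wrist',b,r,15,o); print(r,a,b,p.round(1)[:2],q.round(1)[:2],((p+q)/2).round(1)[:2])
cv2.imwrite('pics/c3.png',cv2.resize(w[225:310,270:345],None,fx=7,fy=7,interpolation=2))
E
```

```text
(121, np.int64(293), np.int64(319)) (301, np.int64(300), np.int64(310))
121 293 319 [ 474.2 -394. ] [ 452.7 -395.9] [ 463.4 -395. ]
127 291 320 [ 475.4 -388.8] [ 451.4 -391. ] [ 463.4 -389.9]
133 291 320 [ 475.  -383.7] [ 450.9 -385.9] [ 462.9 -384.8]
139 291 320 [ 474.5 -378.7] [ 450.4 -380.9] [ 462.4 -379.8]
145 291 320 [ 474.1 -373.6] [ 449.9 -375.8] [ 462.  -374.7]
151 291 321 [ 473.7 -368.5] [ 448.5 -370.8] [ 461.1 -369.7]
157 291 321 [ 473.2 -363.4] [ 448.  -365.7] [ 460.6 -364.6]
163 291 321 [ 472.8 -358.3] [ 447.5 -360.6] [ 460.2 -359.4]
169 292 321 [ 471.5 -353.2] [ 447.  -355.5] [ 459.3 -354.3]
175 292 320 [ 471.1 -348. ] [ 447.4 -350.2] [ 459.2 -349.1]
181 297 316 [ 466.4 -343.2] [ 450.3 -344.7] [ 458.3 -344. ]
187 297 316 [ 466. -338.] [ 449.7 -339.5] [ 457.9 -338.8]
193 297 316 [ 465.5 -332.8] [ 449.2 -334.3] [ 457.4 -333.5]
199 297 316 [ 465.1 -327.5] [ 448.7 -329. ] [ 456.9 -328.2]
205 297 316 [ 464.6 -322.1] [ 448.2 -323.6] [ 456.4 -322.9]
211 297 317 [ 464.2 -316.7] [ 446.8 -318.4] [ 455.5 -317.6]
217 298 317 [ 462.8 -311.4] [ 446.3 -312.9] [ 454.6 -312.2]
223 298 317 [ 462.4 -305.9] [ 445.7 -307.5] [ 454.1 -306.7]
229 298 317 [ 461.9 -300.4] [ 445.2 -302. ] [ 453.6 -301.2]
235 298 317 [ 461.5 -294.8] [ 444.6 -296.4] [ 453.  -295.6]
241 298 317 [ 461.  -289.2] [ 444.1 -290.8] [ 452.5 -290. ]
247 296 320 [ 462.3 -283.3] [ 440.8 -285.3] [ 451.6 -284.3]
253 294 321 [ 463.7 -277.4] [ 439.3 -279.6] [ 451.5 -278.5]
259 294 321 [ 463.2 -271.5] [ 438.7 -273.8] [ 450.9 -272.6]
265 294 321 [ 462.7 -265.6] [ 438.1 -267.9] [ 450.4 -266.7]
271 294 322 [ 462.3 -259.6] [ 436.5 -261.9] [ 449.4 -260.8]
277 295 322 [ 460.9 -253.5] [ 435.9 -255.9] [ 448.4 -254.7]
283 295 322 [ 460.4 -247.4] [ 435.2 -249.7] [ 447.8 -248.5]
289 295 322 [ 459.9 -241.1] [ 434.6 -243.4] [ 447.2 -242.2]
295 295 322 [ 459.4 -234.7] [ 433.9 -237. ] [ 446.6 -235.8]
301 300 310 [ 454.1 -228.6] [ 444.6 -229.5] [ 449.4 -229.1]
```

View pics/c3.png

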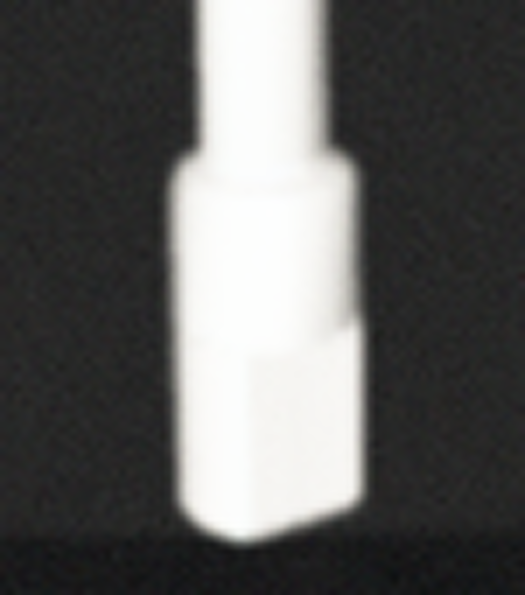

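The bar middle is at about (455.5, -315.6), its axis points 96.2°, and the flat is about 35° from up towards the robot. I'll straddle the waist with a 30 mm opening and roll it about 7 mm away from the robot.

Call:
step_arm(commands=[[-0.057,-0.073,0,-0.12],[0,0,0,0],[0,0,0.75,0],[0,0,0.75,0],[0,0,0.75,0],[0,0,0.75,0],[0,0,0.75,0],[0,0,0.75,0],[0,0,0.75,0],[0,0,0.5,0],[0,0,0.22,0],[0,0,0,0],[0,0,0,0]], gripper=0.29)

```text
time: 3.37
eef_pos: [455.0, -317.5, 30.7]
ee_rot: [3.142, -0.0, -1.467]
contact_force: [0.7, -0.2, 0.4]
grip_width: 0.353
finger_force: 0.0
```

```bash
python3 - <<'E'
from h import *
o=ctrl.observe(); w=ctrl.capture('wrist'); save('w2',w)
print(o['eef_pos'],o['ee_rot'],o['contact_force'],o['grip_width'])
E
```

```text
[ 454.98126147 -317.51592799   30.74696675] [ 3.1415466e+00 -1.7274614e-04 -1.4669040e+00] [ 0.73061268 -0.15034015  0.43923759] 0.35302239435642563
```

View pics/w2.png

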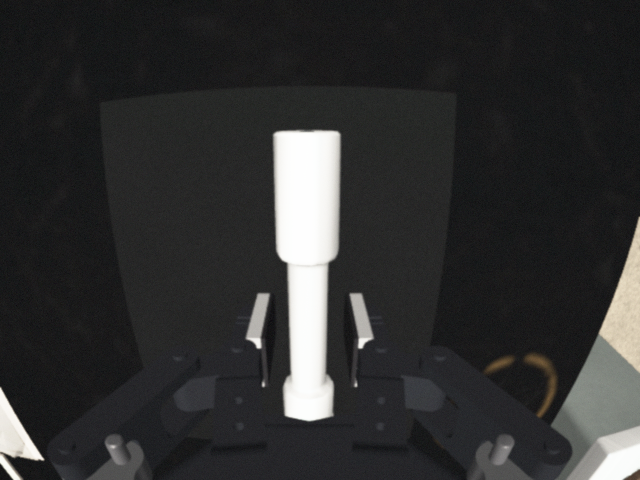

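The bar sits centred between the fingers (waist at column 307, pads at 265 and 350), about 7 mm clear each side. I'll roll it slowly, then back off to centre and lift for a look.

Call:
step_arm(commands=[[0,-0.06,0,0],[0,-0.06,0,0],[0,-0.06,0,0],[0,-0.05,0,0],[0,-0.04,0,0],[0,-0.04,0,0],[0,-0.04,0,0],[0,-0.04,0,0],[0,-0.04,0,0],[0,-0.04,0,0],[0,-0.03,0,0],[0,-0.02,0,0],[0,-0.01,0,0],[0,0,0,0],[0,0,0,0]])

```text
time: 4.67
eef_pos: [470.7, -315.3, 30.4]
ee_rot: [-3.142, -0.0, -1.466]
contact_force: [-0.5, 0.1, 0.1]
grip_width: 0.355
finger_force: 0.0
```

Call:
step_arm(commands=[[0,0.08,0,0],[0,0.08,0,0],[0,0.07,0,0],[0,0,-0.6,0],[0,0,-0.6,0],[0,0,-0.6,0],[0,0,-0.6,0],[0,0,-0.6,0],[0,0,0,0],[0,0,0,0]])

```text
time: 5.5
eef_pos: [464.2, -316.2, 121.5]
ee_rot: [-3.139, -0.001, -1.467]
contact_force: [-0.2, 0.6, -1.5]
grip_width: 0.356
finger_force: 0.0
```

```bash
python3 - <<'E'
from h import *
o=ctrl.observe(); w=ctrl.capture('wrist'); save('w3',w); s=ctrl.capture('scene'); save('s3',s)
print(o['eef_pos'],o['ee_rot'],o['contact_force'],o['grip_width'])
import pickle; pickle.dump(o,open('o3.pkl','wb'))
g=cv2.cvtColor(w,7)
for r in range(100,480,12):
    c=np.where(g[r,250:365]>95)[0]
    if len(c): a,b=c.min()+250,c.max()+251; print(r,a,b,((onz('wrist',a,r,15,o)+onz('wrist',b,r,15,o))/2).round(1)[:2])
cv2.imwrite('pics/c4.png',cv2.resize(w[180:480,230:390,::-1],None,fx=2,fy=2,interpolation=2))
E
```

```text
[ 464.23830947 -316.1622789   121.50083607] [-3.13916610e+00 -8.16277354e-04 -1.46659543e+00] [-0.21106548  0.64633051 -1.4643095 ] 0.3557251908972047
124 292 330 [ 471.7 -393.6]
136 290 331 [ 471.3 -386.3]
148 290 331 [ 470.5 -379. ]
160 290 331 [ 469.7 -371.7]
172 290 331 [ 468.9 -364.3]
184 291 331 [ 467.8 -356.9]
196 291 330 [ 467.4 -349.3]
208 298 324 [ 466.2 -341.6]
220 298 324 [ 465.4 -333.8]
232 298 324 [ 464.6 -325.9]
244 298 324 [ 463.7 -317.8]
256 298 324 [ 462.8 -309.5]
268 298 323 [ 462.3 -300.9]
280 298 323 [ 461.3 -292.2]
292 295 327 [ 460.  -283.1]
304 254 365 [ 460.  -273.3]
316 251 365 [ 460.1 -263.4]
328 250 365 [ 459.4 -253.2]
340 250 365 [ 458.3 -242.6]
352 294 327 [ 455.  -232.5]
```

View pics/c4.png

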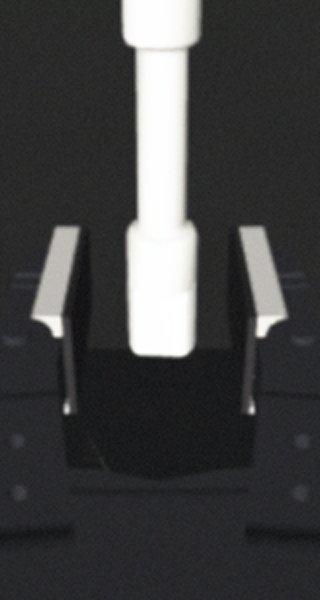

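The crop shows the bar still straight, with its flat end at crop rows 220-355. The flat's edges are too bright to tell apart, so I'll check intensities numerically.

```bash
python3 - <<'E'
import cv2,numpy as np
w=cv2.imread('pics/w3.png').mean(2)
print(np.arange(292,330))
for r in range(300,360,4): print(r,w[r-1:r+2,292:330].mean(0).round().astype(int))
print('w1');w=cv2.imread('pics/w1.png').mean(2)
for r in range(264,304,4): print(r,w[r-1:r+2,292:326].mean(0).round().astype(int))
E
```

```text
[292 293 294 295 296 297 298 299 300 301 302 303 304 305 306 307 308 309
 310 311 312 313 314 315 316 317 318 319 320 321 322 323 324 325 326 327
 328 329]
300 [ 71 142 207 233 242 246 249 250 251 251 251 251 251 251 251 251 251 252
 252 252 251 251 250 250 249 250 249 249 248 246 245 242 238 230 214 179
 122  69]
304 [ 70 138 205 233 242 247 249 252 253 254 254 254 254 254 254 254 254 254
 254 254 254 254 254 253 253 253 253 252 251 248 245 241 234 226 206 169
 106  58]
308 [ 66 132 202 235 243 247 250 252 253 254 254 254 254 254 254 254 254 254
 254 254 254 254 254 253 253 253 252 252 250 247 244 238 232 221 197 161
 100  54]
312 [ 58 113 190 235 244 248 250 252 253 254 254 254 254 254 254 254 254 254
 254 254 254 254 254 253 253 253 252 251 249 246 241 236 229 215 191 154
  94  52]
316 [ 57 112 189 236 245 248 251 253 253 254 254 254 254 254 254 254 254 253
 253 254 254 254 254 253 253 252 252 251 248 244 239 233 224 208 184 144
  88  51]
320 [ 58 116 194 237 245 248 251 253 253 254 254 254 254 254 254 254 253 253
 253 253 254 254 253 253 252 252 251 249 247 242 236 230 219 203 18
[... 2188 characters left out ...]
74 149 218 240 246 249 251 252 252 252 252 248 246 245 244 244
 245 244 244 244 245 245 246 245 246 244 234 170  80  40  37  40]
288 [ 39  41  70 145 214 239 246 249 251 252 252 253 252 249 246 245 244 245
 244 244 243 244 245 245 245 246 246 244 233 168  77  41  38  40]
292 [ 39  38  59 132 209 237 245 249 250 252 252 252 252 250 246 244 244 245
 245 244 244 244 244 245 245 245 246 244 234 169  75  40  38  40]
296 [ 37  38  54 113 191 231 244 249 251 251 252 252 252 250 246 244 244 245
 245 244 243 243 243 241 239 233 223 209 171 109  57  41  38  37]
300 [ 37  34  39  37  49  75 117 157 186 208 225 237 242 234 225 214 197 181
 161 134 115 101  84  66  57  48  39  40  38  34  35  36  35  33]
```

The flat's edges are now symmetric (columns 297 and 323, about the bar centre at 310), so the flat faces up within about 3°. While the bar rests safely, I'll look at the fixture from above, with the fingers open.

Call:
step_arm(commands=[[0,0,-0.9,0],[-0.93,-0.27,-0.17,0],[-0.93,-0.27,-0.17,0],[-0.93,-0.27,-0.17,0],[-0.93,-0.27,-0.17,0],[-0.93,-0.27,-0.17,0],[-0.93,-0.27,-0.17,0],[-0.93,-0.27,-0.17,0],[-0.93,-0.27,-0.17,0],[-0.93,-0.27,-0.17,0],[-0.93,-0.27,-0.17,0],[-0.93,-0.27,-0.17,0],[0,0,0,-0.7],[0,0,0,-0.61],[0,0,0,0],[0,0,0,0]], gripper=-1)

```text
time: 6.93
eef_pos: [520.0, -1.5, 202.5]
ee_rot: [3.14, -0.0, -1.311]
contact_force: [0.9, -0.3, -0.5]
grip_width: 1.002
finger_force: 0.0
```

```bash
python3 - <<'E'
from h import *
o=ctrl.observe(); w=ctrl.capture('wrist'); save('w5',w)
print(o['eef_pos'],o['ee_rot'],o['time'])
import pickle; pickle.dump(o,open('o5.pkl','wb'))
E
```

```text
[520.01256955  -1.52830964 202.52019327] [ 3.13977733e+00 -6.76466623e-05 -1.31132331e+00] 6.9333
```

View pics/w5.png

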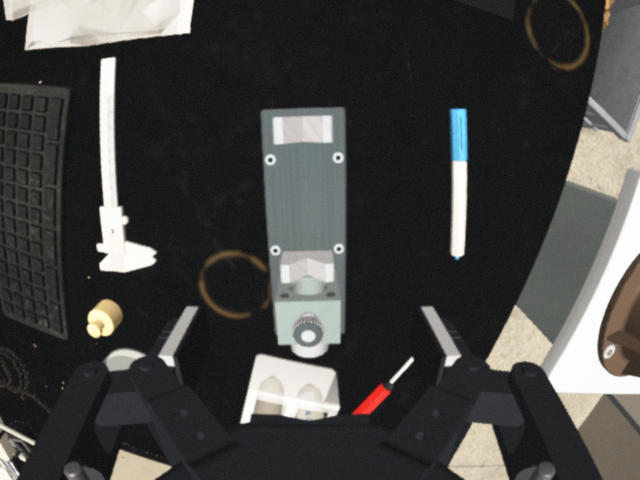

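The wrist view shows the whole fixture: the base plate spans columns 262-346, the V rests are at (303,130) and (307,265), and the screw is at (307,332). Now I compute its axis.

```bash
python3 - <<'E'
from h import *
import pickle
o=pickle.load(open('o5.pkl','rb')); w=cv2.imread('pics/w5.png'); g=cv2.GaussianBlur(w,(0,0),1).astype(float).mean(2)
mid=[]
for r in range(165,245,6):
    d=np.diff(g[r]); a=250+np.argmax(d[250:290])+.5; b=330+np.argmin(d[330:360])+.5
    p=onz('wrist',a,r,12,o);q=onz('wrist',b,r,12,o);mid.append((p+q)/2); 
mid=np.array(mid);k=np.polyfit(mid[:,1],mid[:,0],1);print('axis x(y)',k,'width',np.linalg.norm(p-q), 'ang',90+np.degrees(np.arctan(-k[0])),'res',np.abs(np.polyval(k,mid[:,1])-mid[:,0]).max())
d=np.diff(g[60:140,290:320].mean(1));e=60+np.argmax(d)+.5;P=onz('wrist',304,e,12,o);print('base rear edge row',e,P)
u=np.array([k[0],1])/np.hypot(k[0],1)
if 1: print('home by base',P[:2]+92*u)
hsv=cv2.cvtColor(w,cv2.COLOR_BGR2HSV)
S=onz('wrist',307,331,96,o);print('screw',S,'home by screw',S[:2]-66*u,'axis x there',np.polyval(k,S[1]))
for n,uu,v,z in [('Vfar l',273,130,43),('Vfar r',333,130,43),('Vn l',281,265,43),('Vn r',334,265,43)]: print(n,onz('wrist',uu,v,z,o)[:2].round(1))
for c in (303,): 
  print('colprofile V far',g[108:150,278:284].mean(1).round().astype(int))
  print('V near',g[244:290,284:289].mean(1).round().astype(int))
  print('row130',g[130,262:346].round().astype(int)); print('row266',g[266,268:346].round().astype(int))
E
```

```text
axis x(y) [-2.95344683e-01  5.22649616e+02] width 69.34035611779743 ang 106.4542253699143 res 0.2017192459107946
base rear edge row 107.5 [546.87529888 -86.92426973  12.        ]
home by base [520.81636919   1.30799298]
screw [504.80383745  61.86207086  96.        ] home by screw [523.49828701  -1.43498717] axis x there 504.3789825492304
Vfar l [564.4 -64.4]
Vfar r [521.3 -75.7]
Vn l [532.9  39.1]
Vn r [491.1  28. ]
colprofile V far [ 63  90 109 116 118 119 122 134 160 192 215 226 229 230 230 230 230 230
 230 230 230 230 230 231 232 232 233 233 234 234 234 234 233 232 224 202
 168 138 124 119 118 118]
V near [119 119 119 119 119 123 133 148 163 171 175 175 176 176 176 176 176 176
 177 184 198 217 230 235 236 236 237 237 237 237 237 237 237 238 238 237
 235 226 205 176 149 136 131 129 130 130]
row130 [ 95 108 115 118 119 119 118 118 121 133 158 189 217 233 239 240 240 239
 238 232 222 211 204 203 203 203 203 203 203 202 201 201 201 202 202 202
 202 203 205 206 209 212 214 217 219 220 221 222 222 221 219 217 215 214
 215 216 217 218 219 221 227 233 238 239 239 238 235 230 216 193 165 140
 126 119 117 117 119 121 120 118 114 107  92  71]
row266 [ 49  69  91 107 115 117 118 117 117 119 129 151 180 207 222 230 232 234
 233 230 222 212 205 205 205 205 205 204 204 203 201 201 202 203 204 205
 206 207 209 213 217 219 220 221 222 221 220 220 220 220 219 219 218 218
 218 219 222 228 233 237 238 238 237 231 217 190 158 133 122 119 118 119
 118 117 115 109  96  74]
```

Home is at about (522.4, 0.5), with the axis along 106.5°, and several cues agree. Back to the bar.

Call:
step_arm(commands=[[0,0,0,0.65],[0,0,0,0.65],[0.93,0.268,0.1,0],[0.93,0.268,0.1,0],[0.93,0.268,0.1,0],[0.93,0.268,0.1,0],[0.93,0.268,0.1,0],[0.93,0.268,0.1,0],[0.93,0.268,0.1,0],[0.93,0.268,0.1,0],[0.93,0.268,0.1,0],[0.93,0.268,0.1,0],[0.93,0.268,0.1,0],[0,0,0.5,0],[0,0,0.5,0],[0,0,0,0],[0,0,0,0]], gripper=0.29)

```text
time: 8.4
eef_pos: [463.9, -316.3, 139.7]
ee_rot: [3.139, 0.001, -1.467]
contact_force: [0.3, 0.1, -0.5]
grip_width: 0.36
finger_force: 0.0
```

```bash
python3 - <<'E'
from h import *
o=ctrl.observe(); w=ctrl.capture('wrist'); save('w6',w)
print(o['eef_pos'],o['ee_rot'],o['time'])
g=cv2.cvtColor(w,7)
P=[]
for r in range(110,300,8):
    c=np.where(g[r,275:345]>125)[0]
    if 8<len(c)<60: a,b=c.min()+275,c.max()+276; P.append(list(((onz('wrist',a,r,15,o)+onz('wrist',b,r,15,o))/2)[:2])+[b-a])
P=np.array(P);print(P[:,2]);k=np.polyfit(P[:,1],P[:,0],1);print(k,np.polyval(k,-315.5),np.arctan(k[0]))
E
```

```text
[ 463.92977987 -316.296422    139.72782049] [ 3.13921995e+00  8.02291015e-04 -1.46746618e+00] 8.4
[38. 37. 37. 36. 36. 36. 36. 36. 36. 23. 23. 23. 23. 23. 23. 23. 23. 23.
 23. 23. 33. 33.]
[-1.06438677e-01  4.30021319e+02] 463.6027212584835 -0.10603943236993915
```

Call:
step_arm(commands=[[0,0,0.7,0],[0,0.01,0.7,0],[0,0,0.7,0],[0,0,0.7,0],[0,0,0.5,0],[0,0,0.3,0],[0,0,0.04,0],[0,0,0,0]])

```text
time: 9.12
eef_pos: [465.1, -316.0, 31.8]
ee_rot: [-3.141, -0.0, -1.465]
contact_force: [-0.3, -1.3, 0.3]
grip_width: 0.356
finger_force: 0.0
```

Call:
step_arm(commands=[[0,0,0,0],[0,0,0,0],[0,0,0,0],[0,0,0,0],[0,0,0,0],[0,0,0,0]], gripper=1, force=70)

```text
time: 9.62
eef_pos: [465.5, -316.3, 32.7]
ee_rot: [-3.139, -0.001, -1.465]
contact_force: [-1.1, 1.5, 6.9]
grip_width: 0.157
finger_force: 68.7
```

Call:
step_arm(commands=[[0,0,-0.2,0],[0,0,-0.4,0],[0,0,-0.7,0],[0,0,-0.7,0],[0,0,-0.7,0],[0,0,0,0],[0,0,0,0]])

```text
time: 10.2
eef_pos: [465.2, -316.2, 113.9]
ee_rot: [-3.139, -0.001, -1.465]
contact_force: [0.5, -0.7, -1.6]
grip_width: 0.152
finger_force: 68.5
```

```bash
python3 - <<'E'
from h import *
o=ctrl.observe(); w=ctrl.capture('wrist'); save('w7',w)
print(o['eef_pos'],o['ee_rot'],o['time'],o['contact_force'],o['grip_width'],o['finger_force'])
cv2.imwrite('pics/c7.png',np.hstack([cv2.resize(w[90:470,210:400,::-1],None,fx=1.5,fy=1.5,interpolation=2),cv2.resize(cv2.convertScaleAbs(w[340:440,270:350,::-1].astype(float)-150,alpha=2.4),(456,570),interpolation=2)]))
E
```

```text
[ 465.2309315  -316.1776575   113.88291802] [-3.13857882e+00 -9.69161765e-04 -1.46544591e+00] 10.2 [ 0.5436648  -0.69880649 -1.61722528] 0.15166459116044476 68.4989583492279
```

View pics/c7.png

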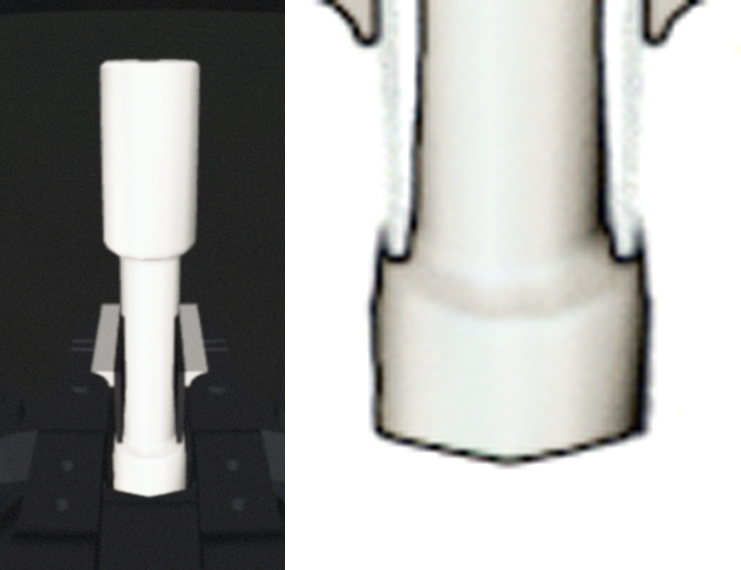

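The bar is held straight at its waist, but the gripper's body hides the flat. I'll carry it up towards the side camera, which looks almost along the bar, to check the roll.

Call:
step_arm(commands=[[-0.4,-0.06,-0.3,0],[-0.86,-0.066,-0.4,0],[-0.86,-0.066,-0.4,0],[-0.86,-0.066,-0.4,0],[-0.86,-0.066,-0.4,0],[-0.86,-0.066,-0.4,0],[-0.86,-0.066,-0.4,0],[-0.86,-0.066,-0.4,0],[-0.86,-0.066,-0.4,0],[-0.86,-0.066,-0.4,0],[-0.86,-0.066,-0.4,0],[-0.86,-0.066,-0.4,0],[-0.86,-0.066,-0.4,0],[-0.86,-0.066,-0.4,0],[-0.86,-0.066,-0.4,0],[-0.86,-0.066,-0.4,0],[-0.86,-0.066,-0.4,0],[-0.4,-0.066,-0.3,0],[0,0,0,-0.75],[0,0,0,-0.75]])

```text
time: 11.92
eef_pos: [453.4, 123.1, 322.1]
ee_rot: [3.141, 0.0, -1.28]
contact_force: [0.1, -1.0, -3.2]
grip_width: 0.156
finger_force: 68.5
```

Call:
step_arm(commands=[[0,0,0,0],[0,0,0,0],[0,0,0,0]])

```text
time: 12.17
eef_pos: [453.5, 121.8, 321.9]
ee_rot: [3.141, -0.0, -1.288]
contact_force: [-0.0, 0.3, -2.0]
grip_width: 0.152
finger_force: 68.5
```

```bash
python3 - <<'E'
from h import *
o=ctrl.observe(); s=ctrl.capture('side'); c=ctrl.capture('scene'); save('side8',s); save('sc8',c)
print(o['eef_pos'],o['ee_rot'],o['time'],o['contact_force'],o['grip_width'],o['finger_force'])
R=Ro.from_euler('xyz',o['ee_rot']).as_matrix(); tip=o['eef_pos']+R@np.array([-80,0,17.])
def proj(n,p):
    k,f=cal(n); T=np.linalg.inv(np.array(k['pose'])); q=T[:3,:3]@p+T[:3,3]; return q[0]/q[2]*f+k['cx'],q[1]/q[2]*f+k['cy'],f*24/q[2]
out=[]
for n,im in (('side',s),('scene',c)):
    u,v,sz=proj(n,tip);print(n,u,v,sz); u=int(u);v=int(v)
    out.append(cv2.resize(im[v-25:v+25,u-25:u+25],(400,400),interpolation=2))
save('c8',np.hstack(out))
E
```

```text
[453.54782723 121.79588748 321.86043464] [ 3.14058860e+00 -2.72818844e-04 -1.28833469e+00] 12.1667 [-0.01827159  0.30849311 -1.99570729] 0.15166484957925022 68.5046660900116
side 353.24059827830143 165.75346999684382 17.938993088070323
scene 249.4551080972322 259.6036243263844 18.263437465862605
```

View pics/c8.png

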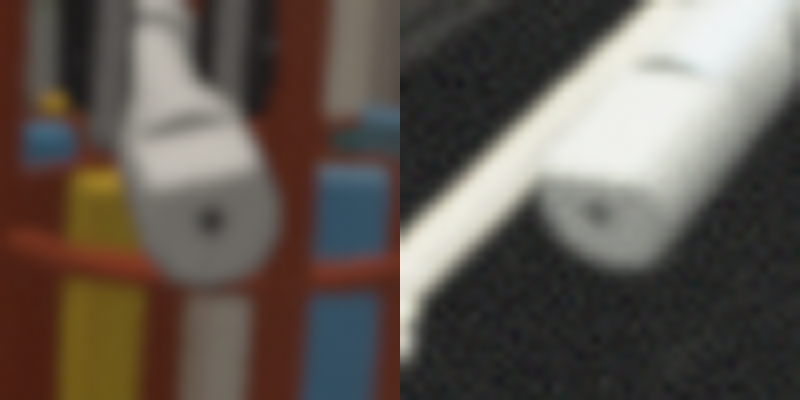

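The side crop (left) shows the D-shaped end face, with the flat's edge running from (140,190) to (258,175). The scene crop (right) shows the edge from about (543,175) to (665,188). I'll turn those slopes into a roll angle.

```bash
python3 - <<'E'
from h import *
R=Ro.from_euler('xyz',[3.1406,0,-1.2883]).as_matrix(); tip=np.array([453.5,121.8,321.9])+R@np.array([-80,0,17.])
a=-R[:,0]; up=np.array([0,0,1.]); l=R[:,1]  # l = tool y, towards robot (-x)
def proj(n,p):
    k,f=cal(n); T=np.linalg.inv(np.array(k['pose'])); q=T[:3,:3]@p+T[:3,3]; return np.array([q[0]/q[2]*f+k['cx'],q[1]/q[2]*f+k['cy']])
for n in('side','scene'):
  for t in range(-15,16,5):
    Q=Ro.from_rotvec(np.radians(t)*a).as_matrix()
    e=[proj(n,tip+Q@(8*up+s*8.94*l)) for s in(-1,1)]; d=e[1]-e[0]
    print(n,t,'normal',(Q@up).round(2),'slope deg',np.degrees(np.arctan2(d[1],d[0])).round(1),'len',(np.linalg.norm(d)*8).round())
for n in('side8','sc8'):
  im=cv2.imread(f'pics/{n}.png').astype(float).mean(2); u,v=(353,165) if n=='side8' else (249,259)
  g=cv2.resize(im[v-25:v+25,u-25:u+25],(400,400),interpolation=2); g=cv2.GaussianBlur(g,(0,0),3)
  xs=range(155,245,6) if n=='side8' else range(160,255,6); pts=[]
  for x in xs:
    d=np.diff(g[150:215,x]); pts.append((x,150+np.argmin(d)))
  pts=np.array(pts);k=np.polyfit(pts[:,0],pts[:,1],1);print(n,pts[:,1],np.degrees(np.arctan(k[0])))
E
```

```text
side -15 normal [-0.25 -0.07  0.97] slope deg 16.1 len 106.0
side -10 normal [-0.17 -0.05  0.98] slope deg 11.1 len 106.0
side -5 normal [-0.08 -0.02  1.  ] slope deg 6.1 len 107.0
side 0 normal [0. 0. 1.] slope deg 1.2 len 107.0
side 5 normal [0.08 0.02 1.  ] slope deg -3.7 len 108.0
side 10 normal [0.17 0.05 0.98] slope deg -8.6 len 108.0
side 15 normal [0.25 0.07 0.97] slope deg -13.5 len 108.0
scene -15 normal [-0.25 -0.07  0.97] slope deg 28.8 len 107.0
scene -10 normal [-0.17 -0.05  0.98] slope deg 25.4 len 105.0
scene -5 normal [-0.08 -0.02  1.  ] slope deg 21.9 len 103.0
scene 0 normal [0. 0. 1.] slope deg 18.2 len 100.0
scene 5 normal [0.08 0.02 1.  ] slope deg 14.3 len 97.0
scene 10 normal [0.17 0.05 0.98] slope deg 10.1 len 94.0
scene 15 normal [0.25 0.07 0.97] slope deg 5.6 len 90.0
side8 [187 187 187 186 185 181 180 179 179 179 178 177 173 172 172] -11.014494496793757
sc8 [176 177 177 178 178 179 180 180 181 182 183 183 184 185 186 186] 6.585142767396687
```

Both views put the flat about 12° past up, leaning away from the robot, because closing rolled it. I'll take it back to the mat and regrip with a 2.5 mm offset, so that closing rolls it back.

Call:
step_arm(commands=[[0.4,0.1,0.19,0],[0.785,0.202,0.374,0],[0.785,0.202,0.374,0],[0.785,0.202,0.374,0],[0.785,0.202,0.374,0],[0.785,0.202,0.374,0],[0.785,0.202,0.374,0],[0.785,0.202,0.374,0],[0.785,0.202,0.374,0],[0.785,0.202,0.374,0],[0.785,0.202,0.374,0],[0.785,0.202,0.374,0],[0.785,0.202,0.374,0],[0.785,0.202,0.374,0],[0.785,0.202,0.374,0],[0.785,0.202,0.374,0],[0.785,0.202,0.374,0],[0.785,0.202,0.374,0],[0.4,0.1,0.19,0],[0,0,0,0]])

```text
time: 13.93
eef_pos: [467.3, -318.0, 118.1]
ee_rot: [3.139, 0.002, -1.289]
contact_force: [0.7, 1.0, -2.0]
grip_width: 0.154
finger_force: 68.5
```

Call:
step_arm(commands=[[0,0,0.7,0],[0,0,0.7,0],[0,0,0.6,0],[0,0,0.4,0],[0,0,0.2,0],[0,0,0,0],[0,0,0,0]])

```text
time: 14.52
eef_pos: [469.0, -315.7, 42.7]
ee_rot: [-3.141, -0.0, -1.285]
contact_force: [0.0, 0.0, -1.1]
grip_width: 0.153
finger_force: 68.5
```

Call:
step_arm(commands=[[0,0,0.08,0],[0,0,0.07,0],[0,0,0.05,0],[0,0,0.04,0],[0,0,0.03,0],[0,0,0,0],[0,0,0,0]])

```text
time: 15.1
eef_pos: [468.8, -315.8, 34.1]
ee_rot: [3.142, 0.0, -1.285]
contact_force: [-0.1, 0.0, -1.5]
grip_width: 0.155
finger_force: 68.5
```

Call:
step_arm(commands=[[0,0,0.02,0],[0,0,0.02,0],[0,0,0,0],[0,0,0,0]])

```text
time: 15.43
eef_pos: [468.8, -315.8, 32.8]
ee_rot: [3.142, 0.0, -1.285]
contact_force: [0.5, 0.5, -1.4]
grip_width: 0.153
finger_force: 68.5
```

Call:
step_arm(commands=[[0,0,0.02,0],[0,0,0.02,0],[0,0,0,0],[0,0,0,0]])

```text
time: 15.77
eef_pos: [468.8, -315.8, 32.7]
ee_rot: [-3.141, -0.0, -1.285]
contact_force: [-2.4, 2.3, 8.9]
grip_width: 0.157
finger_force: 69.8
```

Call:
step_arm(commands=[[0,0,0,0],[0,0,0,0],[0,0,0,0],[0,0,0,0],[0,0,-0.05,0],[0,0,0,0]], gripper=0.4)

```text
time: 16.27
eef_pos: [468.9, -315.9, 33.3]
ee_rot: [-3.142, -0.0, -1.285]
contact_force: [-1.1, 0.3, -0.4]
grip_width: 0.296
finger_force: 0.0
```

```bash
cat > lat.py <<'E'
from h import *
o=ctrl.observe(); w=ctrl.capture('wrist'); save('w_%.1f'%o['time'],w); g=cv2.GaussianBlur(w,(0,0),1).astype(float).mean(2)
print(o['eef_pos'].round(2),o['time'],o['grip_width'],o['contact_force'].round(1))
for r in range(140,290,20):
    d=np.diff(g[r]);a=250+np.argmax(d[250:307])+.5;b=307+np.argmin(d[307:360])+.5; print(r,a,b,(a+b)/2)
for r in (310,320,330): print(r,g[r,240:375].round().astype(int)[::3])
E
python3 lat.py
```

```text
[ 468.89 -315.85   33.29] 16.2667 0.295545080608769 [-1.1  0.3 -0.4]
140 276.5 342.5 309.5
160 276.5 341.5 309.0
180 276.5 341.5 309.0
200 277.5 340.5 309.0
220 277.5 340.5 309.0
240 278.5 339.5 309.0
260 288.5 329.5 309.0
280 290.5 328.5 309.5
310 [ 44  43  44  45  44  45  96 188 194 194 183  71  31  26  41  43  48 163
 242 251 254 254 254 254 254 254 253 250 242 187  61  45  44  32  30  62
 176 194 195 191 109  46  45  46  45]
320 [ 46  52  51  50  51  79 180 194 194 192 121  38  27  25  40  42  46 159
 241 252 254 254 254 254 254 254 253 250 240 172  53  44  43  30  27  36
 105 190 194 194 186  89  52  51  53]
330 [ 45  44  45  44  60 165 193 194 194 170  56  30  25  26  41  43  47 137
 239 252 254 254 254 254 254 254 253 249 237 159  49  45  43  28  25  29
  50 159 194 195 194 178  69  46  45]
```

Call:
step_arm(commands=[[0,0.04,0,0],[0,0.043,0,0],[0,0,0,0],[0,0,0,0]])

```text
time: 16.65
eef_pos: [466.2, -316.5, 33.1]
ee_rot: [3.142, 0.0, -1.285]
contact_force: [0.1, 0.5, 0.8]
grip_width: 0.297
finger_force: 0.0
```

```bash
python3 lat.py | head -9
```

```text
[ 466.25 -316.52   33.14] 16.65 0.29686645239972886 [0.1 0.5 0.8]
140 268.5 334.5 301.5
160 268.5 334.5 301.5
180 269.5 333.5 301.5
200 269.5 333.5 301.5
220 270.5 333.5 302.0
240 271.5 332.5 302.0
260 281.5 322.5 302.0
280 283.5 322.5 303.0
```

Call:
step_arm(commands=[[0,0,0,0],[0,0,0,0],[0,0,0,0],[0,0,0,0],[0,0,0,0],[0,0,0,0]], gripper=1, force=70)

```text
time: 17.2
eef_pos: [466.7, -316.6, 33.4]
ee_rot: [-3.141, -0.0, -1.285]
contact_force: [0.1, 1.3, 5.0]
grip_width: 0.153
finger_force: 68.4
```

Call:
step_arm(commands=[[0,0,-0.3,0],[0,0,-0.7,0],[-0.2,0,-0.7,0],[-0.8,-0.2,-0.4,0],[-0.8,-0.2,-0.4,0],[-0.8,-0.2,-0.4,0],[-0.8,-0.2,-0.4,0],[-0.8,-0.2,-0.4,0],[-0.8,-0.2,-0.4,0],[-0.8,-0.2,-0.4,0],[-0.8,-0.2,-0.4,0],[-0.8,-0.2,-0.4,0],[-0.8,-0.2,-0.4,0],[-0.8,-0.2,-0.4,0],[-0.8,-0.2,-0.4,0],[-0.8,-0.2,-0.4,0],[-0.8,-0.2,-0.4,0],[-0.8,-0.2,-0.4,0],[-0.8,-0.2,-0.4,0],[-0.8,-0.2,-0.4,0]])

```text
time: 18.87
eef_pos: [446.7, 110.3, 288.8]
ee_rot: [3.141, 0.0, -1.285]
contact_force: [0.4, -0.1, -2.6]
grip_width: 0.154
finger_force: 68.5
```

Call:
step_arm(commands=[[-0.5,-0.13,-0.1,0],[0,0,0,0],[0,0,0,0],[0,0,0,0]])

```text
time: 19.2
eef_pos: [446.5, 124.5, 290.8]
ee_rot: [3.14, -0.0, -1.285]
contact_force: [-0.4, 0.1, -2.7]
grip_width: 0.156
finger_force: 68.5
```

```bash
cat > roll.py <<'E'
from h import *
o=ctrl.observe(); R=Ro.from_euler('xyz',o['ee_rot']).as_matrix(); tip=o['eef_pos']+R@np.array([-80,0,17.5])
print(o['eef_pos'],o['ee_rot'],o['time'],o['contact_force'],o['finger_force'])
a=-R[:,0]; up=np.array([0,0,1.]); l=R[:,1]
def proj(n,p):
    k,f=cal(n); T=np.linalg.inv(np.array(k['pose'])); q=T[:3,:3]@p+T[:3,3]; return np.array([q[0]/q[2]*f+k['cx'],q[1]/q[2]*f+k['cy']])
for n in('side','scene'):
  T=[];S=[]
  for t in range(-30,31,5):
    Q=Ro.from_rotvec(np.radians(t)*a).as_matrix(); e=[proj(n,tip+Q@(8*up+s*8.94*l)) for s in(-1,1)]; d=e[1]-e[0]; T.append(t);S.append(np.degrees(np.arctan2(d[1],d[0])))
  im=ctrl.capture(n); save('%s_%.0f'%(n,o['time']),im); u,v=proj(n,tip).astype(int)
  g=cv2.resize(im.astype(float).mean(2)[v-25:v+25,u-25:u+25],(400,400),interpolation=2); g=cv2.GaussianBlur(g,(0,0),3)
  c=(e[0]+e[1])/2; m=(proj(n,tip+8*up)-[u,v]+25)*8; p=[]
  for x in range(int(m[0])-36,int(m[0])+37,6):
    lo=int(m[1])-40; p.append((x,lo+np.argmin(np.diff(g[lo:lo+70,x]))))
  p=np.array(p); k=np.polyfit(p[:,0],p[:,1],1); s=np.degrees(np.arctan(k[0])); print(n,m,p[:,1],s.round(1),'theta',np.interp(-s,-np.array(S),T))
E
python3 roll.py
```

```text
[446.51467133 124.53365856 290.75498759] [ 3.14036579e+00 -1.24641407e-04 -1.28499408e+00] 19.2 [-0.35472197  0.06804983 -2.67751016] 68.51354598999023
side [208.81963444 158.36084811] [178 179 179 179 179 179 180 180 179 179 179 180 180] 0.9 theta 0.04574679371850574
scene [199.16978661 170.24028852] [174 176 178 179 180 186 187 188 190 192 194 195 195] 17.6 theta 1.5064945145457735
```

The flat is now up within 2°. On to a point above the V rests, pulled back 38 mm from home.

Call:
step_arm(commands=[[0.747,-0.158,0.1,0],[0.747,-0.158,0.1,0],[0.747,-0.158,0.1,0],[0.747,-0.158,0.1,0],[0.747,-0.158,0.1,0],[0.747,-0.158,0.1,0],[0.747,-0.158,0.1,0],[0.747,-0.158,0.1,0],[0,0,0.4,0],[0,0,0.8,0],[0,0,0.8,0],[0,0,0.8,0],[0,0,0.8,0],[0,0,0.8,0],[0,0,0.7,0],[0,0,0.4,0],[0,0,0,0],[0,0,0,0],[0,0,0,0]])

```text
time: 20.88
eef_pos: [534.6, -36.7, 103.0]
ee_rot: [-3.141, -0.0, -1.286]
contact_force: [0.2, -0.0, -0.7]
grip_width: 0.15
finger_force: 68.6
```

```bash
cat > pos.py <<'E'
from h import *
o=ctrl.observe(); p=o['eef_pos']; u=np.array([-.2833,.959]); h=np.array([522.4,.5]); d=p[:2]-h
print(p.round(2),o['ee_rot'].round(4),o['time'],o['contact_force'].round(1),'along',(d@u+0.8).round(2),'lateral(tool y+)',(d@np.array([-.959,-.2833])).round(2),'push',-(o['contact_force'][:2]@u).round(2))
E
python3 pos.py; python3 - <<'E'
from h import *
o=ctrl.observe(); w=ctrl.capture('wrist'); save('w10',w); g=cv2.GaussianBlur(w,(0,0),1).astype(float).mean(2)
for r in range(60,300,12): print(r,g[r,250:370:3].round().astype(int))
E
```

```text
[534.59 -36.72 103.  ] [-3.1407e+00 -3.0000e-04 -1.2855e+00] 20.8833 [ 0.2 -0.  -0.7] along -38.35 lateral(tool y+) -1.15 push 0.07
60 [21 21 21 22 21 21 20 20 20 19 20 22 20 20 20 19 19 19 20 20 21 20 20 21
 19 20 22 20 19 20 20 20 19 20 21 20 19 20 21 20]
72 [22 21 22 22 23 21 22 22 20 21 21 20 20 18 19 21 21 21 21 20 20 21 20 21
 20 21 20 19 19 19 21 20 20 20 21 21 20 20 21 19]
84 [19 21 23 21 23 24 21 21 20 20 20 20 23 21 22 20 19 21 20 20 21 20 20 23
 23 23 22 21 22 22 23 23 21 20 21 20 20 21 20 20]
96 [23 24 24 23 24 22 20 19 20 19 22 22 21 19 22 21 21 21 20 20 20 21 21 21
 21 21 21 19 20 19 22 20 20 21 21 21 20 20 20 21]
108 [21 24 24 25 24 24 24 23 21 21 20 20 22 22 23 22 20 19 21 21 21 21 21 20
 21 21 19 21 19 21 21 19 20 20 20 22 20 21 21 21]
120 [25 23 23 23 24 24 23 21 21 22 20 22 21 20 21 20 21 21 21 21 20 19 20 21
 21 21 21 22 22 21 22 22 21 20 21 20 21 19 21 19]
132 [ 21  21  20  21  21  21  22  23  24  88 184 209 217 221 224 227 225 223
 215 214 215 214 220 226 226 222 216 215 210 200 151  47  22  21  22  21
  21  21  21  20]
144 [ 21  21  22  22  21  21  21  21  29 1
[... 1441 characters left out ...]
02 175 193
  98 152 206 104]
252 [ 19  31  84 103 103 102 101 103 102 101 127 213 235 242 247 249 248 245
 245 245 245 244 241 238 235 231 225 211 194 148 103  99 100  99 100 102
 101 102 100  76]
264 [ 19  27  78 102 102 101  99 104 104 102 102 103 102 124 188 214 226 227
 227 228 226 225 223 223 220 208 169 109 101 102 103  99 100 100 102 101
 102 102 100  63]
276 [ 20  21  58  98 104 101 100 102 103 102 103 103 102 120 186 220 235 241
 243 246 246 244 241 238 230 211 163 108 102 102 102  99  99  99 102 101
 100 102  95  49]
288 [ 20  20  50  96 104 103 101 103 103 104 103 103 101 116 183 219 235 241
 244 246 246 243 240 238 228 207 155 106 101 102 102 100 100 101 103 102
 102 102  86  34]
```

Call:
step_arm(commands=[[0,0.04,0.3,0],[0,0,0.4,0],[0,0,0.3,0],[0,0,0.12,0],[0,0,0,0],[0,0,0,0]])

```text
time: 21.43
eef_pos: [533.0, -36.7, 68.6]
ee_rot: [3.141, -0.0, -1.285]
contact_force: [-0.1, 0.0, -1.5]
grip_width: 0.156
finger_force: 68.6
```

```bash
python3 pos.py
```

```text
[532.98 -36.69  68.57] [ 3.1414e+00 -1.0000e-04 -1.2850e+00] 21.4333 [-0.1  0.  -1.5] along -37.87 lateral(tool y+) 0.39 push -0.05
```

Lateral is good. I'll lower it into the Vs gently.

Call:
step_arm(commands=[[0,0,0.05,0],[0,0,0.05,0],[0,0,0.03,0],[0,0,0,0],[0,0,0,0]])

```text
time: 21.85
eef_pos: [532.9, -36.7, 64.8]
ee_rot: [-3.141, 0.0, -1.285]
contact_force: [0.5, -0.2, -2.0]
grip_width: 0.154
finger_force: 68.6
```

```bash
python3 pos.py
```

```text
[532.9  -36.71  64.76] [-3.1415  0.     -1.2852] 21.85 [ 0.5 -0.2 -2. ] along -37.86 lateral(tool y+) 0.47 push 0.36
```

Call:
step_arm(commands=[[0,0,0.03,0],[0,0,0.03,0],[0,0,0,0],[0,0,0,0]])

```text
time: 22.18
eef_pos: [533.4, -36.6, 63.4]
ee_rot: [-3.141, -0.0, -1.285]
contact_force: [-0.8, 0.5, 3.6]
grip_width: 0.156
finger_force: 69.2
```

```bash
python3 pos.py; python3 -c "
from h import *;print(ctrl.observe()['moment'])"
```

```text
[533.37 -36.62  63.36] [-3.1406e+00 -2.0000e-04 -1.2848e+00] 22.1833 [-0.8  0.5  3.6] along -37.91 lateral(tool y+) -0.01 push -0.7
[0.13820911 0.2141768  0.03662441]
```

The bar is seated in the Vs. Now I slide it forward.

Call:
step_arm(commands=[[-0.05,0,-0.01,0],[-0.1,0,0,0],[-0.1,0,0,0],[-0.1,0,0,0],[-0.05,0,0,0],[0,0,0,0]])

```text
time: 22.68
eef_pos: [529.8, -24.7, 63.4]
ee_rot: [-3.141, -0.0, -1.285]
contact_force: [2.0, -0.0, 3.0]
grip_width: 0.154
finger_force: 69.0
```

```bash
python3 pos.py
```

```text
[529.79 -24.72  63.39] [-3.1408 -0.     -1.2847] 22.6833 [ 2. -0.  3.] along -25.48 lateral(tool y+) 0.06 push 0.59
```

Call:
step_arm(commands=[[-0.05,0,0,0],[-0.1,0,0,0],[-0.1,0,0,0],[-0.1,0,0,0],[-0.08,0,0,0],[0,0,0,0],[0,0,0,0]])

```text
time: 23.27
eef_pos: [526.1, -12.4, 63.4]
ee_rot: [-3.141, 0.0, -1.285]
contact_force: [1.6, 0.3, 5.4]
grip_width: 0.154
finger_force: 69.0
```

```bash
python3 pos.py
```

```text
[526.13 -12.39  63.36] [-3.1409e+00  2.0000e-04 -1.2849e+00] 23.2667 [1.6 0.3 5.4] along -12.62 lateral(tool y+) 0.08 push 0.17
```

Call:
step_arm(commands=[[-0.05,0,-0.005,0],[-0.05,0,0,0],[0,0,0,0],[0,0,0,0]])

```text
time: 23.6
eef_pos: [525.3, -9.7, 63.4]
ee_rot: [-3.141, 0.0, -1.285]
contact_force: [3.3, -1.9, 3.1]
grip_width: 0.153
finger_force: 69.0
```

```bash
python3 pos.py
```

```text
[525.29  -9.73  63.4 ] [-3.1410e+00  1.0000e-04 -1.2851e+00] 23.6 [ 3.3 -1.9  3.1] along -9.83 lateral(tool y+) 0.12 push 2.72
```

Call:
step_arm(commands=[[-0.05,0,0,0],[-0.05,0,0,0],[0,0,0,0],[0,0,0,0]])

```text
time: 23.93
eef_pos: [524.5, -7.1, 63.4]
ee_rot: [-3.141, -0.0, -1.285]
contact_force: [4.1, -2.2, 2.9]
grip_width: 0.151
finger_force: 68.9
```

```bash
python3 pos.py
```

```text
[524.5   -7.08  63.41] [-3.1410e+00 -1.0000e-04 -1.2853e+00] 23.9333 [ 4.1 -2.2  2.9] along -7.06 lateral(tool y+) 0.13 push 3.29
```

Call:
step_arm(commands=[[-0.05,-0.012,-0.01,0],[-0.05,0,0,0],[0,0,0,0],[0,0,0,0]])

```text
time: 24.27
eef_pos: [523.7, -4.5, 63.5]
ee_rot: [3.141, -0.0, -1.285]
contact_force: [4.8, -4.9, 1.9]
grip_width: 0.153
finger_force: 68.7
```

```bash
python3 pos.py
```

```text
[523.72  -4.55  63.53] [ 3.1414e+00 -5.0000e-04 -1.2854e+00] 24.2667 [ 4.8 -4.9  1.9] along -4.41 lateral(tool y+) 0.16 push 6.03
```

Call:
step_arm(commands=[[-0.05,0,0,0],[-0.02,0,0,0],[0,0,0,0],[0,0,0,0]])

```text
time: 24.6
eef_pos: [523.2, -2.9, 63.5]
ee_rot: [3.141, -0.001, -1.285]
contact_force: [5.1, -8.3, 0.7]
grip_width: 0.156
finger_force: 68.7
```

```bash
python3 pos.py
```

```text
[523.22  -2.92  63.54] [ 3.1413e+00 -9.0000e-04 -1.2854e+00] 24.6 [ 5.1 -8.3  0.7] along -2.71 lateral(tool y+) 0.18 push 9.39
```

Call:
step_arm(commands=[[0,-0.015,0,0],[0,0,0,0],[0,0,0,0]])

```text
time: 24.85
eef_pos: [523.2, -2.9, 63.5]
ee_rot: [3.14, -0.001, -1.285]
contact_force: [4.1, -7.4, 2.6]
grip_width: 0.155
finger_force: 68.7
```

```bash
python3 - <<'E'
from h import *
u=np.array([-.2833,.959]);F=[]
for i in range(10):
    ctrl.capture('wrist' if i else 'scene'); o=ctrl.observe();F.append(o['contact_force'])
F=np.array(F);print(F.mean(0),'push',-(F[:,:2]@u).mean(),(F[:,:2]@u).std())
E
python3 pos.py
```

```text
[ 4.5614993  -7.76467369  2.43583082] push 8.738594823650224 0.4892082332136288
[523.25  -2.9   63.52] [ 3.1405e+00 -8.0000e-04 -1.2855e+00] 25.35 [ 5.1 -7.7  2.2] along -2.7 lateral(tool y+) 0.15 push 8.78
```

Call:
step_arm(commands=[[-0.03,0,0,0],[-0.025,0,0,0],[0,0,0,0],[0,0,0,0]])

```text
time: 25.68
eef_pos: [522.8, -1.5, 63.5]
ee_rot: [3.14, -0.001, -1.285]
contact_force: [5.8, -9.9, 2.1]
grip_width: 0.153
finger_force: 68.7
```

```bash
python3 - <<'E'
from h import *
u=np.array([-.2833,.959]);F=[]
for i in range(10):
    c=ctrl.capture('scene'); o=ctrl.observe();F.append(o['contact_force'])
save('scene_end',c);F=np.array(F);print(F.mean(0),'push',-(F[:,:2]@u).mean())
# brass tail in scene image: before vs now
a=cv2.imread('pics/scene0.png')
k,f=cal('scene');T=np.linalg.inv(np.array(k['pose']))
def pr(d,l=0,z=45):
    p=np.append(np.array([522.4,.5])+d*u,z);q=T[:3,:3]@p+T[:3,3];return np.array([q[0]/q[2]*f+k['cx'],q[1]/q[2]*f+k['cy']])
print('px/mm along axis',pr(110)-pr(100),pr(110))
for im in (a,c[:,:,::-1]):
    h=cv2.cvtColor(np.ascontiguousarray(im[310:350,250:300]),cv2.COLOR_BGR2HSV); m=(h[:,:,1]>110)&(h[:,:,2]>60)&(h[:,:,0]<30)
    y,x=np.where(m);print(m.sum(),x.mean()+250 if len(x) else 0,y.mean()+310 if len(y) else 0, (y.max()+310,y.min()+310) if len(y) else 0)
E
python3 pos.py
```

```text
[ 5.6972653  -9.62414823  1.61306974] push 10.843593417771528
px/mm along axis [-2.65763645  3.87885189] [273.25553165 328.71532853]
149 254.85906040268458 333.09395973154363 (np.int64(344), np.int64(324))
163 256.0490797546012 333.1963190184049 (np.int64(344), np.int64(324))
[522.84  -1.54  63.47] [ 3.1404e+00 -1.1000e-03 -1.2854e+00] 26.1833 [ 5.  -9.3  2. ] along -1.28 lateral(tool y+) 0.16 push 10.28
```

Call:
step_arm(commands=[[-0.01,-0.02,-0.012,0],[-0.015,0,0,0],[0,0,0,0],[0,0,0,0]])

```text
time: 26.52
eef_pos: [522.7, -0.9, 63.5]
ee_rot: [3.139, -0.001, -1.286]
contact_force: [4.2, -10.2, 0.5]
grip_width: 0.153
finger_force: 68.6
```

```bash
python3 - <<'E'
from h import *
u=np.array([-.2833,.959]);F=[];A=[]
for i in range(10):
    c=ctrl.capture('scene'); o=ctrl.observe();F.append(o['contact_force']);A.append(c.astype(float))
c=np.mean(A,0).astype(np.uint8)[:,:,::-1];F=np.array(F);print(F.mean(0),'push',-(F[:,:2]@u).mean(),'lat',(F[:,:2]@np.array([-.959,-.283])).mean())
a=cv2.imread('pics/scene0.png')
for im in (a,c):
    h=cv2.cvtColor(np.ascontiguousarray(im[322:342,262:282]),cv2.COLOR_BGR2HSV); m=((h[:,:,1]>100)&(h[:,:,2]>70)&(h[:,:,0]>5)&(h[:,:,0]<30)).astype(np.uint8)
    print('\n'.join(''.join('.#'[v] for v in r) for r in m),'\n')
E
python3 pos.py
```

```text
[  4.96575272 -10.49880538   0.08385762] push 11.475152109689773 lat -1.7909949375886114
....................
....................
....................
....................
....................
....................
....................
.......###..........
......#####.........
......######........
.......####.........
........###.........
....................
....................
....................
....................
....................
....................
....................
.................... 

....................
....................
....................
....................
....................
....................
....................
.......###..........
......#####.........
......######........
.....#######........
.....######.........
.....#####..........
......###...........
....................
....................
....................
....................
....................
.................... 

[522.67  -0.92  63.53] [ 3.1393e+00 -1.1000e-03 -1.2857e+00] 27.0167 [  5.3 -10.3   0.3] along -0.64 lateral(tool y+) 0.15 push 11.37
```

```bash
python3 -c "
from station import ctrl
print(ctrl.finish_job())"
```

```text
the job is handed in; nothing more can be done
None
```

The bar is in the clamp head under the screw, flat up within about 2° when last checked before it went in. It's still held, pushing the thrust pad back an estimated 6–7 mm of 14; the wrist reads about 11 N, probably including 1–2 N of friction in the V rests, and the job is handed in at 27 s.

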